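Open the steam boiler for refilling, thread hand unknown

TASK

Make the ironing boiler ready for refilling: lift the blue water dipper up off its hook at the boiler's front, stand it upright in the grey drip tray and let go of it. Then unscrew the boiler's filler cap; nobody remembers whether this one has a left-hand or a right-hand thread, so try it, and where it stops dead turn it the other way until it comes free. Finish while holding the cap in the gripper, still and level, about 10 cm straight above the filler neck, so that it drips back in while a colleague pours; knock nothing else over or away.

Things in the scene. Friction and masses are not known exactly. Their poses are not given: they have to be found in the camera images.
- boiler: Steam boiler of the ironing station, fixed. White housing on a black base, 150 (x) by 220 (y) mm, flat top 123 mm high; origin under its centre on the counter, z up, x to its back, y to its left; the dipper hangs before the left part of its front. On top a grey pod with a round gauge, 66 mm square, 36 mm high, centre 97 mm left and 27 mm behind the filler.
- filler (a point): Centre of the rim of the filler neck on the boiler's top: a steel tube of 50 mm outer diameter that stands 26 mm above the housing, its rim 149 mm above the counter. Axes as the boiler's.
- hook (a point): The hook: middle of the top edge of an upright flat steel bar before the left part of the boiler's front, 10 mm clear of it, 235 mm above the counter. The bar is 10 mm wide (boiler y) and 8 mm thick (boiler x), on two stand-offs; beside it and above it is free room.
- cap: Filler cap, loose, 90 g, screwed home in the neck. Origin: centre of its seating face, on the neck rim at the start; z up. Black disc 54 mm wide, 7 mm thick; on it the red grip wing: 48 mm along the cap's x, 14 mm thick along y, from 7 to 33 mm above the origin: grasp it across y from above. Below the origin a brass stem 22 mm wide, 21 mm long with two thread lugs.
- cap_wing (a point): Middle of the cap's red wing, 20 mm above the cap's origin; axes as the cap's. Thread: two-start, hand unknown, drawn anew each time. Wrong way it stops dead after 0.1 to 0.3 rad. Right way it turns with under 0.1 N m and rises 5 mm in step with the first 1.45 rad (3 mm of play); from 1.8 rad it lifts straight out; it stops at 2.0 to 2.25 rad. Pulled sooner it stays caught.
- dipper: Blue plastic water dipper, loose, 110 g: cup of 60 mm diameter and 65 mm height with an upright flat handle at its +x side (20 mm wide along y, 5 mm thick, back face 35 mm from the cup's axis), 191 mm high in all. The handle's top bends back to +x and down as a hook. Origin: centre of the cup's underside, z up. It hangs with its axes as the boiler's, hooked over the bar; stands by itself.
- dipper_grip (a point): Grasp place on the dipper: middle of its hooked top, 41 mm behind the cup's axis (+x) and 183 mm above its underside; axes as the dipper's. The hook is a bend 20 mm wide along y, 23 mm long along x; top at 191 mm, lip down to 167 mm, inside height 18 mm, so it comes off the bar when lifted straight up by 20 mm or more. Grasp it across y from above.
- tray: Grey drip tray, fixed: square, 116 mm outside, 108 mm inside, rim 13 mm high, inner floor 4 mm above the counter. Origin under its centre.
- mug: Green mug, bystander.
- staple_box: Small red carton, 37 x 59 x 30 mm, bystander.
- drink_can: Red drink can, 66 mm wide, 115 mm high, bystander.
- tea_tin: Black tin, 86 mm wide, 146 mm high, bystander.
- rubber_stamp: Rubber stamp, wooden foot, 73 mm high, bystander.
Mind the look-alikes: they are no part of the job. There is more than one size of the dipper; the one meant has the size given above.

How it is judged:
On the way, in this order (a step that is already met when the one before it is completed fails the run):
1. the dipper is lifted up off its hook (z of dipper in the frame of boiler above 0.07 m and contact force between dipper and boiler below 0.05 N and contact force between the fingers and dipper above 0.5 N), for 0.1 s.
2. the dipper stands upright in the drip tray, let go, the cap still on its neck (horizontal distance between dipper and tray below 0.03 m and z of dipper in the frame of tray below 0.008 m and angle between dipper's own z axis and vertical below 0.12 rad and contact force between the fingers and dipper below 0.1 N and linear speed of dipper below 0.03 m/s and z of cap in the frame of boiler below 0.16 m), for 0.3 s.
3. the cap is out of the neck, in the gripper (z of cap in the frame of boiler above 0.175 m and contact force between the fingers and cap above 0.5 N), for 0.1 s.
At the end, for the whole second after the job is handed in: The gripper holds the filler cap still, its seating face 51 to 181 mm above the neck rim, within 50 mm of straight above the filler and within 15 degrees of level; the dipper stands released in the drip tray, upright, its axis within 30 mm of the tray's centre (horizontal distance between dipper and tray below 0.03 m and z of dipper in the frame of tray below 0.008 m and angle between dipper's own z axis and vertical below 0.12 rad and contact force between the fingers and dipper below 0.1 N and linear speed of each of dipper, cap below 0.03 m/s and z of cap in the frame of boiler between 0.2 and 0.33 m and horizontal distance between cap and filler below 0.05 m and angle between cap's own z axis and vertical below 0.26 rad and contact force between the fingers and cap above 0.5 N and contact force between boiler and cap below 0.05 N); the arm keeps its last pose, push and grip.
It fails at once if a bystander on the counter is pushed more than 30 mm or tipped over (distance of any of mug, staple_box, drink_can, tea_tin, rubber_stamp from where it was at the start of the episode above 0.03 m).
It fails at once if the dipper is dropped (falls free by more than about 15 mm) (contact force between the fingers and dipper below 0.05 N and linear speed of dipper above 0.55 m/s).
It fails at once if the cap is dropped (contact force between the fingers and cap below 0.05 N and linear speed of cap above 0.55 m/s).
It also fails if it takes over 64 s, if anything falls off the work surface, if the arm or the gripper's body presses on something with over 40 N, if the wrist force passes 120 N, or if a joint passes its speed limit or range.

ROBOT

A 6-joint arm with a two-finger parallel gripper is mounted at the origin on the work surface; the furniture and walls round the work are solid. World frame = base frame: x ahead of the robot, y to its left, z up, the work surface at z = 0. Lengths are in m, angles in rad, forces in N, time in s.
With the tool pointing down it reaches from about 0.25 to 0.725 m from the base axis. Payload 4 kg.
Tool frame: the origin (TCP) lies midway between the tips of the shut fingers; the grasp point (between the pads) lies bot.tcp_to_grasp behind it (bot.tcp_to_grasp is the distance from the TCP to the grasp point, in m); z points along the fingers, y is the line along which they close (so a half turn about z gives the same grasp; the last joint's range is limited). The gripper opens to 85 mm and grips with 20 to 120 N. Pads are 22 mm wide; open, the fingers measure 114 mm over their backs; the gripper's body (76 mm by 85 mm) begins 54 mm behind the grasp point. The pads swing forward as they close: fully open they stand 13 mm farther back than shut.
Start: joints at [-1.261, 0.241, 0.005, 1.335, 0, 1.571], TCP at [0.152, -0.476, 0.231] pointing down, gripper open.
Joint ranges: [-2.72, 2.72], [-1.05, 1.87], [-1.09, 1.28], [-1.99, 2.15], [-1.42, 1.44], [-3.14, 3.14]. Speed limits (rad/s): [2.79, 2.79, 3.14, 3.14, 3.14, 3.14].

INTERFACE

Orientations are given as a unit quaternion [x, y, z, w].
In Python, from workcell import readout, camera, bot gives the robot as it stands. The module is installed in compiled form; this text tells all that it offers.
- The arm moves only by the tool jog_arm, never from a script. Its argument "motion" is a list of rows, each an object of numbers: "x", "y", "z": the shift along the tool's x, y, z in mm; "spin": the turn about the tool's z in degrees; "fingers": the closure, from -1 (fully open) to 1 (shut). A call has 1 to 8 rows; each row is the pose to reach, as a shift and turn from the pose commanded when the call began, along the tool's axes at that moment; what a row does not reach only later rows make up. A row lasts 1/8 s, in which the tool goes at most 62.5 mm and 10.7 degrees, less where a joint would pass 70% of its speed; a pose out of reach is approached as far as the arm can. A call with a gripper value outside its range is refused whole. The fingers move at their own pace and stop on an object; the grip force is fixed at half the most. Time passes only in rows, so rows that repeat a pose let the fingers close. It gives the time, the measured TCP pose, the force, the opening and the grip force at its end, in the units of the state.
- readout.get_obs(): the state, without advancing time (a new reading comes with each control period).
- camera(name): name is "scene" or "top"; returns a dict with "pixels" (400x640x3 uint8, red, green, blue), "K" (3x3 intrinsics, pixels), "rvec" (rotation vector, rad) and "tvec" (3), from world to camera coordinates, as OpenCV has them. Camera axes: x right, y down, z forward; pixel columns grow to the right and rows downward; lengths in m; the calibration is good to about 2 mm. A picture is of the moment at which its call begins. There is no depth.
- bot.job_done(): hands the job in; it is judged then, once.
The state is a dict: "clock": time; "joint_pos": joint angles; "joint_vel": joint speeds; "tau": joint torques, N m; "eef_pos": TCP position; "tool_rot": TCP orientation; "ft_force": force on the tool from outside, world axes, zero at the start; "ft_torque": the same for the moment, N m; "grip_width": finger opening in m; "grasp_force": force on a finger pad.
Only numpy, scipy, OpenCV 4.12 (cv2) and the standard library are available. Lean on these libraries where they do the work, as an engineer would, in place of code of your own. Each camera call takes 0.05 s, during which the arm holds its last target. There are 200 camera calls.

## Working session

There is one attempt and no reset: what is moved stays moved. The work goes in short steps, Python scripts to look and compute and a tool call to move; the robot and the scene stay as the last step left them, time stands still between calls to the robot, and variables do not carry over. Pictures are saved under pics/ and viewed, at most 13 in all, crops included, and the job is handed in when it is done.

Besides the shell and the picture viewer there is one more tool, called after ">>>" as a command line: name --argument value ..., lists and objects as JSON in quotes. jog_arm: Moves the arm, as the interface text tells. Its arguments: {"type":"object","properties":{"motion":{"type":"array"}},"required":["motion"]}

```bash
mkdir -p pics
cat > h.py <<'E'
import numpy as np, cv2
from workcell import readout, camera, bot
def ray(c,u,v):
    R=cv2.Rodrigues(np.array(c["rvec"],float))[0];t=np.array(c["tvec"],float).ravel()
    p=cv2.undistortPoints(np.array([[[u,v]]],float),np.array(c["K"],float),None).ravel()
    return -R.T@t, R.T@np.array([p[0],p[1],1.])
def atz(c,u,v,z):
    o,d=ray(c,u,v); return o+d*(z-o[2])/d[2]
def tri(c1,p1,c2,p2):
    o1,d1=ray(c1,*p1);o2,d2=ray(c2,*p2)
    s=np.linalg.lstsq(np.c_[d1,-d2],o2-o1,rcond=None)[0]
    a=o1+s[0]*d1;b=o2+s[1]*d2
    return (a+b)/2,np.linalg.norm(a-b)
def proj(c,P):
    return cv2.projectPoints(np.array(P,float).reshape(-1,3),np.array(c["rvec"],float),np.array(c["tvec"],float),np.array(c["K"],float),None)[0].reshape(-1,2)
def save(c,f,crop=None,s=1):
    im=c["pixels"][:,:,::-1]
    if crop: x,y,w,h=crop; im=im[y:y+h,x:x+w]
    cv2.imwrite("pics/"+f,cv2.resize(im,None,fx=s,fy=s,interpolation=cv2.INTER_CUBIC))
E
python3 - <<'E'
from h import *
import pickle
cs={n:camera(n) for n in("scene","top")}
for n in cs: save(cs[n],n+"0.png",None,1.25); print(n,ray(cs[n],320,200),cs[n]["K"][0])
pickle.dump(cs,open("c0.pkl","wb"))
print(bot.tcp_to_grasp,readout.get_obs())
E
```

```text
scene (array([-0.25335647, -1.23581587,  1.04207774]), array([ 0.36784926,  0.7909575 , -0.48903522])) [487.01411042   0.         321.77591555]
top (array([0.21803779, 0.14030398, 1.59830473]), array([ 0.14157741, -0.00123363, -0.98996984])) [478.22143993   0.         323.35444882]
0.0187 {'clock': 0.1, 'joint_pos': array([-1.26100182e+00,  2.41348641e-01,  3.84138795e-03,  1.33522940e+00,
        1.65177927e-05,  1.57079141e+00]), 'joint_vel': array([ 0.00179725,  0.00029388,  0.00208755, -0.00093894,  0.00107755,
        0.00057269]), 'tau': array([-1.51537497e-03, -3.73137403e+01,  2.53010112e+01,  1.08386434e-02,
       -1.68885090e-04, -7.12152257e-07]), 'eef_pos': array([ 0.15225748, -0.47563815,  0.23048981]), 'tool_rot': array([ 9.88026544e-01,  1.54280934e-01, -1.41512970e-04, -9.59821928e-04]), 'ft_force': array([ 0.60830715, -0.38031373, -1.01000537]), 'ft_torque': array([-0.02881761, -0.01873785, -0.06626011]), 'grasp_force': 0.0, 'grip_width': 0.08534016915774312}
```

View pics/scene0.png

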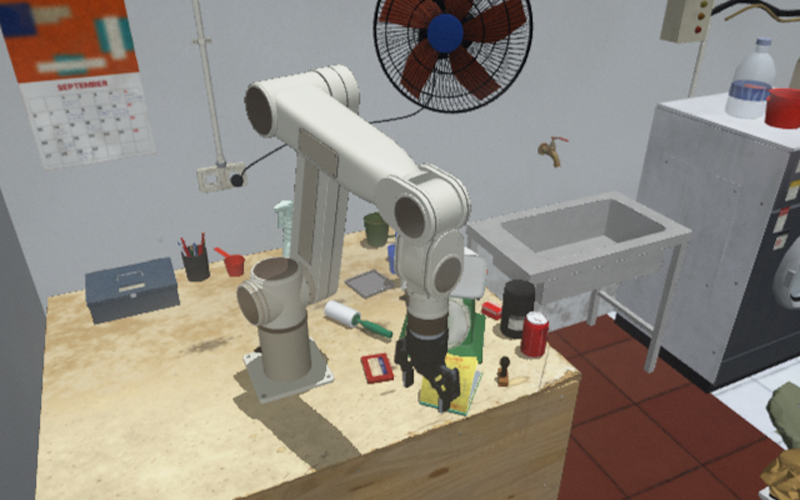

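View pics/top0.png

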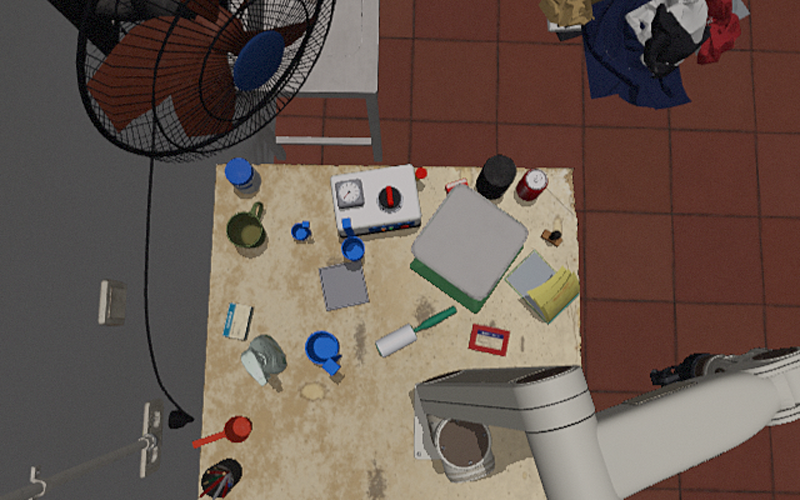

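The top view (800x500 picture) shows the boiler at (377,200), the cap's red wing at (390,198), the gauge pod at (348,192) and the tray at (344,287). There are three blue dippers: small at (301,231), hanging on the boiler's front at (352,245), and large at (322,350). I choose the hanging one and check it in a close crop.

Run:
```python
from h import *
import pickle
cs=pickle.load(open("c0.pkl","rb")); c=cs["top"]
save(c,"top_crop.png",(220,120,140,140),5)
# tray blob
im=cv2.cvtColor(c["pixels"],cv2.COLOR_RGB2HSV)
f=lambda u,v,z:np.round(atz(c,u/1.25,v/1.25,z),3)
print("wing",f(390,198,.182)); print("tray",f(344,287,.013)); print("grip",f(347,223,.24))
print("boxes top corners",[f(*p,.123) for p in((332,177),(412,166),(421,222),(337,235))])
# small/large cup
print("small",f(301,231,.05),"large",f(322,348,.06))
print("scale corners if z=.1/.2",[(f(*p,.1)[:2],f(*p,.25)[:2]) for p in((467,187),(411,251),(476,307),(528,233))])
```

```text
wing [0.547 0.164 0.182]
tray [0.344 0.286 0.013]
grip [0.474 0.262 0.24 ]
boxes top corners [array([0.614, 0.313, 0.123]), array([0.645, 0.111, 0.123]), array([0.501, 0.087, 0.123]), array([0.465, 0.296, 0.123])]
small [0.487 0.399 0.05 ] large [0.184 0.333 0.06 ]
scale corners if z=.1/.2 [(array([ 0.598, -0.032]), array([ 0.56 , -0.015])), (array([0.43 , 0.111]), array([0.409, 0.114])), (array([ 0.291, -0.053]), array([ 0.283, -0.034])), (array([ 0.48 , -0.187]), array([ 0.454, -0.154]))]
```

View pics/top_crop.png

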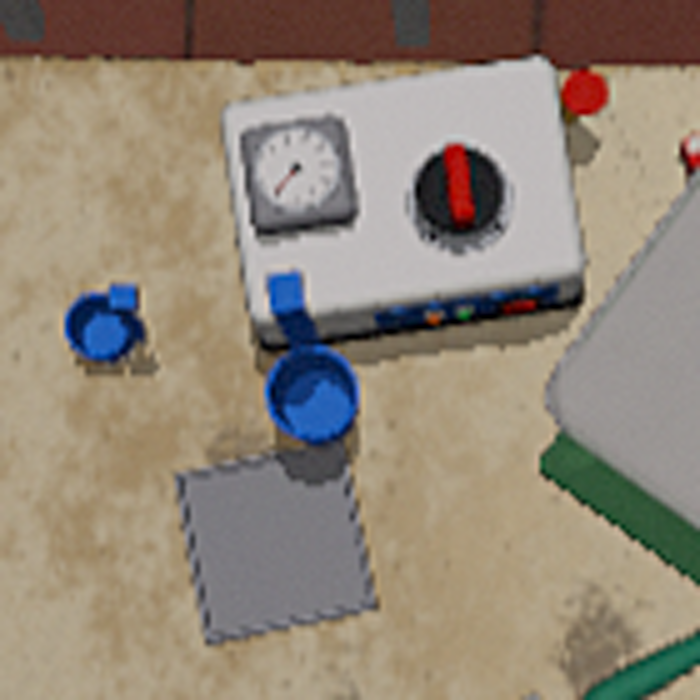

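The crop (5x, offset 220,120) shows the hanging dipper with its hooked top at (286,291) and cup at (313,393), the wing from (455,146) to (463,227), and the tray corners at about (180,478) and (377,603). The other two dippers stand free on the counter, so the hanging one is the right one.

```bash
cat > geo.py <<'E'
from h import *
import pickle
c=pickle.load(open("c0.pkl","rb"))["top"]
f=lambda u,v,z:atz(c,220+u/5-.4,120+v/5-.4,z)
E
python3 - <<'E'
from geo import *
np.set_printoptions(precision=4,suppress=True)
a,b=f(455,146,.182),f(463,227,.182); print("wing",a,b,(a+b)/2,np.linalg.norm(a-b),np.degrees(np.arctan2(*(a-b)[1::-1])))
print("disc",f(460,192,.156))
C=[f(*p,.123) for p in((226,104),(549,58),(581,265))]
print(C,np.linalg.norm(C[0]-C[1]),np.linalg.norm(C[1]-C[2]));d=C[0]-C[1];e=C[1]-C[2]
print("boilyaw",np.degrees(np.arctan2(-d[0],d[1])),np.degrees(np.arctan2(e[1],e[0])))
T=[f(*p,.013) for p in((178,478),(346,448),(378,605),(210,643))]
print("tray",np.mean(T,0),[np.linalg.norm(T[i]-T[i-1]) for i in range(4)])
g=f(286,291,.241);cu=f(313,393,.115);print("grip",g,"cup rim",cu,np.linalg.norm((g-cu)[:2]),np.degrees(np.arctan2(*(g-cu)[1::-1])))
E
```

```text
wing [0.5772 0.169  0.182 ] [0.5271 0.1634 0.182 ] [0.5522 0.1662 0.182 ] 0.05041655182729704 6.346628483527742
disc [0.5548 0.166  0.156 ]
[array([0.6175, 0.3156, 0.123 ]), array([0.6504, 0.1113, 0.123 ]), array([0.5166, 0.0899, 0.123 ])] 0.20692803003171453 0.13544622687384072
boilyaw 9.14645896239176 9.079412461377649
tray [0.3483 0.2858 0.013 ] [np.float64(0.11190188205349161), np.float64(0.11342626425543076), np.float64(0.1069617892582736), np.float64(0.11340080843848853)]
grip [0.4752 0.2639 0.241 ] cup rim [0.4344 0.2569 0.115 ] 0.04144533723012145 9.726925032800759
```

>>> jog_arm --motion '[{"z": -60},{"z": -120,"spin": 8},{"z": -160,"x": 40,"y": -40,"spin": 8.4},{"z": -160,"x": 80,"y": -85,"spin": 8.4},{"z": -160,"x": 120,"y": -130,"spin": 8.4},{"z": -160,"x": 160,"y": -178,"spin": 8.4},{"z": -160,"x": 200,"y": -225,"spin": 8.4},{"z": -160,"x": 240,"y": -270,"spin": 8.4}]'

```text
validation failed for argument at $.mo...
```

>>> jog_arm --motion '[{"x": 0,"y": 0,"z": -60,"spin": 0,"fingers": -1},{"x": 0,"y": 0,"z": -120,"spin": 8,"fingers": -1},{"x": 40,"y": -40,"z": -160,"spin": 8.4,"fingers": -1},{"x": 80,"y": -85,"z": -160,"spin": 8.4,"fingers": -1},{"x": 120,"y": -130,"z": -160,"spin": 8.4,"fingers": -1},{"x": 160,"y": -178,"z": -160,"spin": 8.4,"fingers": -1},{"x": 200,"y": -225,"z": -160,"spin": 8.4,"fingers": -1},{"x": 240,"y": -270,"z": -160,"spin": 8.4,"fingers": -1}]'

```text
clock: 1.1
eef_pos: [0.2988, -0.144, 0.3912]
tool_rot: [0.997, 0.081, 0.0, 0.0]
ft_force: [1.0, 0.1, -0.1]
grip_width: 0.0857
grasp_force: 0.0
```

>>> jog_arm --motion '[{"x": 30,"y": -48,"z": 0,"spin": 0,"fingers": -1},{"x": 60,"y": -95,"z": 0,"spin": 0,"fingers": -1},{"x": 92,"y": -143,"z": 0,"spin": 0,"fingers": -1},{"x": 124,"y": -192,"z": 0,"spin": 0,"fingers": -1},{"x": 155,"y": -240,"z": 0,"spin": 0,"fingers": -1},{"x": 186,"y": -290,"z": 20,"spin": 0,"fingers": -1},{"x": 215,"y": -335,"z": 50,"spin": 0,"fingers": -1},{"x": 241,"y": -375,"z": 90,"spin": 0,"fingers": -1}]'

```text
clock: 2.1
eef_pos: [0.4784, 0.1273, 0.3344]
tool_rot: [0.993, 0.118, -0.003, -0.02]
ft_force: [0.7, 0.5, 0.6]
grip_width: 0.0854
grasp_force: 0.0
```

Run:
```python
from h import *
import pickle
cs={n:camera(n) for n in("scene","top")};pickle.dump(cs,open("c1.pkl","wb"))
save(cs["top"],"t1.png",(250,130,110,110),5)
save(cs["scene"],"s1.png",(260,140,170,140),4)
t=[0.475,.264,.241]
print(readout.get_obs()["eef_pos"],readout.get_obs()["joint_pos"],[ (n,proj(cs[n],[t])) for n in cs])
```

```text
[0.47751576 0.12687191 0.33171435] [0.23435504 0.21653967 0.23152169 1.59392739 0.04125428 3.14059638] [('scene', array([[327.29487129, 169.23404611]])), ('top', array([[276.76852345, 177.87641827]]))]
```

View pics/s1.png

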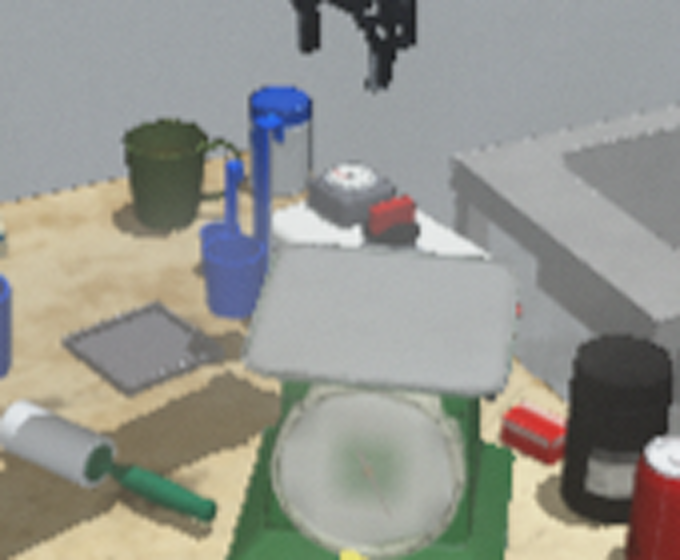

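The scene crop shows the hook top at (268,118), which is pixel (327,169.5) in the full image and matches my prediction. The last joint is at its limit, so I turn half round.

>>> jog_arm --motion '[{"x": 0,"y": 0,"z": 0,"spin": -10.5,"fingers": -1},{"x": 0,"y": 0,"z": 0,"spin": -21,"fingers": -1},{"x": 0,"y": 0,"z": 0,"spin": -31.5,"fingers": -1},{"x": 0,"y": 0,"z": 0,"spin": -42,"fingers": -1},{"x": 0,"y": 0,"z": 0,"spin": -52.5,"fingers": -1},{"x": 0,"y": 0,"z": 0,"spin": -63,"fingers": -1},{"x": 0,"y": 0,"z": 0,"spin": -73.5,"fingers": -1},{"x": 0,"y": 0,"z": 0,"spin": -84,"fingers": -1}]'

```text
clock: 3.2
eef_pos: [0.4771, 0.1262, 0.3365]
tool_rot: [0.657, 0.753, 0.012, -0.017]
ft_force: [0.6, 0.8, -0.8]
grip_width: 0.0855
grasp_force: 0.0
```

>>> jog_arm --motion '[{"x": 0,"y": 0,"z": 0,"spin": -10.5,"fingers": -1},{"x": 0,"y": 0,"z": 0,"spin": -21,"fingers": -1},{"x": 0,"y": 0,"z": 0,"spin": -31.5,"fingers": -1},{"x": 0,"y": 0,"z": 0,"spin": -42,"fingers": -1},{"x": 0,"y": 0,"z": 0,"spin": -52.5,"fingers": -1},{"x": 0,"y": 0,"z": 0,"spin": -63,"fingers": -1},{"x": 0,"y": 0,"z": 0,"spin": -73.5,"fingers": -1},{"x": 0,"y": 0,"z": 0,"spin": -84,"fingers": -1}]'

```text
clock: 4.2
eef_pos: [0.4771, 0.1262, 0.3365]
tool_rot: [-0.015, 1.0, 0.02, -0.005]
ft_force: [1.3, -0.0, 0.5]
grip_width: 0.0854
grasp_force: 0.0
```

```bash
cat >> h.py <<'E'
def rel(p,yaw):
    """shift in tool axes (mm), spin (deg) to bring the TCP to p, with tool yaw (tool down)"""
    from scipy.spatial.transform import Rotation as R
    o=readout.get_obs();r=R.from_quat(o["tool_rot"]);M=r.as_matrix()
    psi=np.degrees(np.arctan2(M[1,0],M[0,0]));s=(psi-yaw+180)%360-180
    print("t%.2f"%o["clock"],"pos",o["eef_pos"].round(4),"psi%.1f"%psi,"tilt%.2f"%np.degrees(np.arccos(-M[2,2])),"j",o["joint_pos"].round(2))
    print("shift",(M.T@(np.array(p)-o["eef_pos"])*1000).round(1),"spin %.1f"%s)
E
python3 -c "
from h import *
rel([.475,.264,.31],189.3)"
```

```text
t4.20 pos [0.4771 0.1262 0.3365] psi-178.2 tilt2.36 j [0.23 0.21 0.23 1.6  0.04 0.2 ]
shift [ -2.5 136.6  32. ] spin -7.5
```

>>> jog_arm --motion '[{"x": 0,"y": 40,"z": 0,"spin": -4,"fingers": -1},{"x": -1,"y": 90,"z": 10,"spin": -7.5,"fingers": -1},{"x": -2.5,"y": 137,"z": 32,"spin": -7.5,"fingers": -1},{"x": -2.5,"y": 137,"z": 32,"spin": -7.5,"fingers": -1}]'

```text
clock: 4.7
eef_pos: [0.4748, 0.2667, 0.3075]
tool_rot: [-0.08, 0.997, 0.02, -0.006]
ft_force: [0.7, -0.9, -0.7]
grip_width: 0.0855
grasp_force: 0.0
```

```bash
python3 -c "
from h import *
rel([.475,.264,.213],189.3)
c=camera('top');save(c,'t2.png',(240,130,110,100),5)"
```

```text
t4.70 pos [0.4748 0.2667 0.3075] psi-170.8 tilt2.35 j [0.49 0.31 0.29 1.55 0.04 0.33]
shift [-0.5 -6.5 94.4] spin -0.1
```

>>> jog_arm --motion '[{"x": 0,"y": -3,"z": 40,"spin": 0,"fingers": -1},{"x": 0,"y": -6,"z": 75,"spin": 0,"fingers": -1},{"x": 0,"y": -6,"z": 94,"spin": 0,"fingers": -1},{"x": 0,"y": -6,"z": 94,"spin": 0,"fingers": -1}]'

```text
clock: 5.25
eef_pos: [0.4757, 0.2607, 0.2145]
tool_rot: [-0.077, 0.997, 0.02, -0.005]
ft_force: [-0.4, 0.9, -0.0]
grip_width: 0.0853
grasp_force: 0.0
```

```bash
python3 -c "
from h import *
rel([.475,.264,.213],189.3)
c=camera('scene');save(c,'s2.png',(280,120,110,90),5)"
```

```text
t5.25 pos [0.4757 0.2607 0.2145] psi-171.2 tilt2.32 j [0.48 0.33 0.08 1.32 0.04 0.32]
shift [0.2 3.3 1.6] spin -0.5
```

View pics/s2.png

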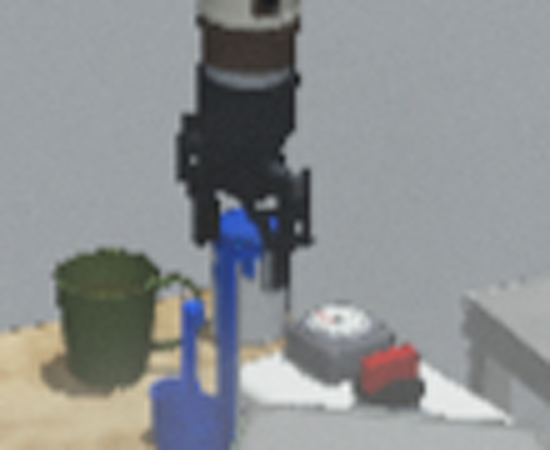

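The hook top at (240,225) sits between the open fingers, whose pads are at (205,225) and (280,265). I close on it.

>>> jog_arm --motion '[{"x": 0,"y": 3,"z": 1,"spin": 0,"fingers": -0.2},{"x": 0,"y": 3,"z": 1,"spin": 0,"fingers": 0.3},{"x": 0,"y": 3,"z": 1,"spin": 0,"fingers": 1},{"x": 0,"y": 3,"z": 1,"spin": 0,"fingers": 1},{"x": 0,"y": 3,"z": 1,"spin": 0,"fingers": 1},{"x": 0,"y": 3,"z": 1,"spin": 0,"fingers": 1},{"x": 0,"y": 3,"z": 1,"spin": 0,"fingers": 1},{"x": 0,"y": 3,"z": 1,"spin": 0,"fingers": 1}]'

```text
clock: 6.3
eef_pos: [0.4761, 0.266, 0.2146]
tool_rot: [-0.078, 0.997, 0.021, -0.003]
ft_force: [-1.4, 0.8, 5.6]
grip_width: 0.0189
grasp_force: 59.4
```

>>> jog_arm --motion '[{"x": 0,"y": 0,"z": -10,"spin": 0,"fingers": 1},{"x": 0,"y": 0,"z": -25,"spin": 0,"fingers": 1},{"x": 0,"y": 0,"z": -45,"spin": 0,"fingers": 1},{"x": 0,"y": 0,"z": -55,"spin": 0,"fingers": 1},{"x": 0,"y": 0,"z": -55,"spin": 0,"fingers": 1},{"x": 0,"y": 0,"z": -55,"spin": 0,"fingers": 1}]'

```text
clock: 7.05
eef_pos: [0.4764, 0.2633, 0.2682]
tool_rot: [-0.078, 0.997, 0.02, -0.004]
ft_force: [-0.3, 0.4, -1.3]
grip_width: 0.0186
grasp_force: 58.7
```

```bash
python3 -c "
from h import *
p=readout.get_obs()['eef_pos']
rel([.3885,.2925,p[2]],189.3)
t=camera('top');s=camera('scene')
a=t['pixels'][120:260,220:360];b=s['pixels'][100:240,270:410]
import cv2
cv2.imwrite('pics/l.png',cv2.resize(np.hstack([a,b])[:,:,::-1],None,fx=2.8,fy=2.8,interpolation=cv2.INTER_CUBIC))"
```

```text
t7.05 pos [0.4764 0.2633 0.2682] psi-171.0 tilt2.34 j [0.48 0.31 0.2  1.45 0.04 0.33]
shift [82.3 42.5  2.2] spin -0.3
```

View pics/l.png

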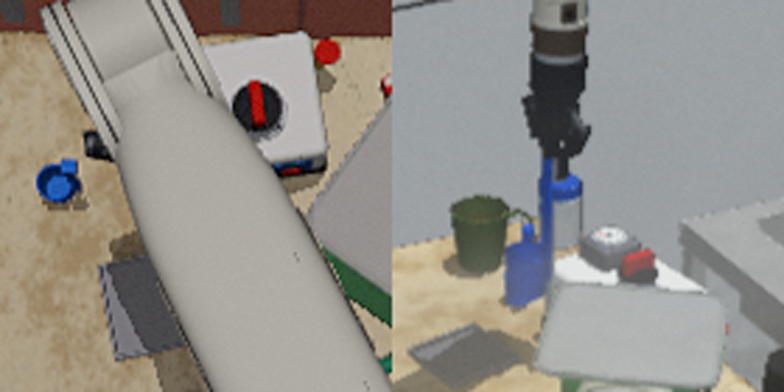

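The pictures show the dipper held at (550,230), clear of the bar, and the tray free at (145,310) on the left.

>>> jog_arm --motion '[{"x": 20,"y": 8,"z": 0,"spin": 0,"fingers": 1},{"x": 45,"y": 20,"z": 0,"spin": 0,"fingers": 1},{"x": 68,"y": 33,"z": 2,"spin": 0,"fingers": 1},{"x": 82,"y": 42,"z": 20,"spin": 0,"fingers": 1},{"x": 82,"y": 41,"z": 45,"spin": 0,"fingers": 1},{"x": 82,"y": 40,"z": 65,"spin": 0,"fingers": 1},{"x": 82,"y": 39,"z": 80,"spin": 0,"fingers": 1},{"x": 82,"y": 39,"z": 80,"spin": 0,"fingers": 1}]'

```text
clock: 8.15
eef_pos: [0.3875, 0.2916, 0.1893]
tool_rot: [-0.078, 0.997, 0.019, -0.005]
ft_force: [-0.5, -1.1, -0.6]
grip_width: 0.0187
grasp_force: 58.6
```

```bash
python3 -c "
from h import *
rel([.3885,.2925,.169],189.3)
t=camera('top');s=camera('scene')
np.set_printoptions(suppress=True,precision=1)
print(proj(t,[[.348,.286,.072],[.348,.286,.075],[.348,.286,.004]])-[200,120]);print((proj(s,[[.348,.286,.012],[.348,.286,.077]])-[230,120]))
a=t['pixels'][120:260,200:340];b=s['pixels'][120:260,230:370]
import cv2
cv2.imwrite('pics/l2.png',cv2.resize(np.hstack([a,b])[:,:,::-1],None,fx=2.8,fy=2.8,interpolation=cv2.INTER_CUBIC))"
```

```text
t8.15 pos [0.3875 0.2916 0.1893] psi-171.0 tilt2.30 j [ 0.62  0.23 -0.13  1.21  0.04  0.46]
shift [-1.3 -0.  20.3] spin -0.3
[[ 73.5 106.8]
 [ 73.4 106.7]
 [ 75.4 108.5]]
[[ 65.7 105.2]
 [ 65.3  91.1]]
```

View pics/l2.png

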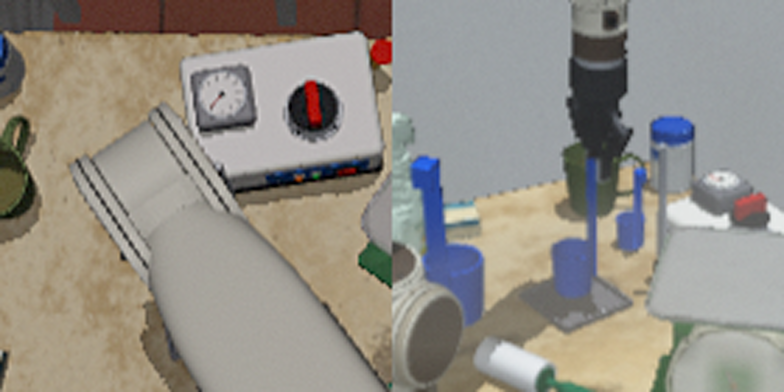

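In the scene half the cup hangs at (570,270), over the middle of the tray at (575,305), as predicted. I lower it.

>>> jog_arm --motion '[{"x": -1,"y": 0,"z": 8,"spin": 0,"fingers": 1},{"x": -1,"y": -1,"z": 14,"spin": 0,"fingers": 1},{"x": -1,"y": -1,"z": 18,"spin": 0,"fingers": 1},{"x": -1,"y": -1,"z": 18,"spin": 0,"fingers": 1}]'

```text
clock: 8.75
eef_pos: [0.3893, 0.292, 0.1724]
tool_rot: [-0.078, 0.997, 0.02, -0.004]
ft_force: [0.1, -0.9, -1.3]
grip_width: 0.0186
grasp_force: 58.7
```

>>> jog_arm --motion '[{"x": 0,"y": 0,"z": 1,"spin": 0,"fingers": 1},{"x": 0,"y": 0,"z": 2,"spin": 0,"fingers": 1},{"x": 0,"y": 0,"z": 2,"spin": 0,"fingers": 1}]'

```text
clock: 9.12
eef_pos: [0.3895, 0.2923, 0.1708]
tool_rot: [-0.078, 0.997, 0.02, -0.004]
ft_force: [0.2, 0.4, -0.8]
grip_width: 0.0186
grasp_force: 58.7
```

>>> jog_arm --motion '[{"x": 0,"y": 0,"z": 1,"spin": 0,"fingers": 1},{"x": 0,"y": 0,"z": 2,"spin": 0,"fingers": 1},{"x": 0,"y": 0,"z": 2,"spin": 0,"fingers": 1}]'

```text
clock: 9.5
eef_pos: [0.3897, 0.2926, 0.1691]
tool_rot: [-0.078, 0.997, 0.02, -0.004]
ft_force: [-0.2, 0.0, -0.2]
grip_width: 0.019
grasp_force: 59.1
```

>>> jog_arm --motion '[{"x": 0,"y": 0,"z": 1,"spin": 0,"fingers": 1},{"x": 0,"y": 0,"z": 1,"spin": 0,"fingers": 1}]'

```text
clock: 9.75
eef_pos: [0.3903, 0.2929, 0.1689]
tool_rot: [-0.078, 0.997, 0.021, -0.003]
ft_force: [1.0, -0.9, 5.1]
grip_width: 0.0186
grasp_force: 59.8
```

>>> jog_arm --motion '[{"x": 0,"y": 0,"z": -0.5,"spin": 0,"fingers": 0.4},{"x": 0,"y": 0,"z": -0.5,"spin": 0,"fingers": 0},{"x": 0,"y": 0,"z": -0.5,"spin": 0,"fingers": -0.5},{"x": 0,"y": 0,"z": -0.5,"spin": 0,"fingers": -0.7},{"x": 0,"y": 0,"z": -0.5,"spin": 0,"fingers": -0.7},{"x": 0,"y": 0,"z": -0.5,"spin": 0,"fingers": -0.7}]'

```text
clock: 10.5
eef_pos: [0.3894, 0.2924, 0.1683]
tool_rot: [-0.078, 0.997, 0.02, -0.004]
ft_force: [0.0, -0.2, 0.4]
grip_width: 0.0725
grasp_force: 0.0
```

>>> jog_arm --motion '[{"x": 0,"y": 0,"z": -25,"spin": 0,"fingers": -0.7},{"x": 0,"y": 0,"z": -70,"spin": 0,"fingers": -0.7},{"x": 0,"y": 0,"z": -125,"spin": 0,"fingers": -0.7},{"x": 0,"y": 0,"z": -180,"spin": 0,"fingers": -0.7},{"x": 0,"y": 0,"z": -200,"spin": 0,"fingers": -0.7},{"x": 0,"y": 0,"z": -200,"spin": 0,"fingers": -0.7}]'

```text
clock: 11.25
eef_pos: [0.3924, 0.2849, 0.3699]
tool_rot: [-0.078, 0.997, 0.021, -0.002]
ft_force: [0.1, 0.1, -1.2]
grip_width: 0.0727
grasp_force: 0.0
```

```bash
python3 -c "
from h import *
rel([.552,.166,.30],189.3)
t=camera('top');s=camera('scene')
a=t['pixels'][120:260,200:340];b=s['pixels'][120:260,230:370]
import cv2
cv2.imwrite('pics/l3.png',cv2.resize(np.hstack([a,b])[:,:,::-1],None,fx=2.8,fy=2.8,interpolation=cv2.INTER_CUBIC))"
```

```text
t11.25 pos [0.3924 0.2849 0.3699] psi-171.1 tilt2.45 j [0.6  0.18 0.29 1.66 0.04 0.45]
shift [-139.2 -145.1   63.6] spin -0.4
```

View pics/l3.png

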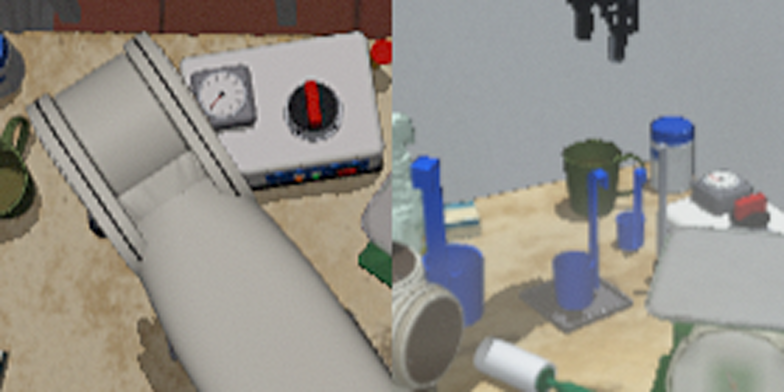

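The dipper stands upright in the tray, with its cup at (575,280) in the scene half. The joint limit left the tool tilted 2.4°, so I take it out at the opposite limit before the screwing.

>>> jog_arm --motion '[{"x": 0,"y": 0,"z": 0,"spin": -10.6,"fingers": -0.7},{"x": 0,"y": 0,"z": 0,"spin": -21.2,"fingers": -0.7},{"x": 0,"y": 0,"z": 0,"spin": -31.8,"fingers": -0.7},{"x": 0,"y": 0,"z": 0,"spin": -42.4,"fingers": -0.7},{"x": 0,"y": 0,"z": 0,"spin": -53,"fingers": -0.7},{"x": 0,"y": 0,"z": 0,"spin": -63.6,"fingers": -0.7},{"x": 0,"y": 0,"z": 0,"spin": -74.2,"fingers": -0.7},{"x": 0,"y": 0,"z": 0,"spin": -84.8,"fingers": -0.7}]'

```text
clock: 12.35
eef_pos: [0.391, 0.284, 0.3659]
tool_rot: [0.732, -0.681, -0.018, -0.009]
ft_force: [0.2, 0.9, 0.3]
grip_width: 0.0725
grasp_force: 0.0
```

>>> jog_arm --motion '[{"x": 0,"y": 0,"z": 0,"spin": -10.6,"fingers": -0.7},{"x": 0,"y": 0,"z": 0,"spin": -21.2,"fingers": -0.7},{"x": 0,"y": 0,"z": 0,"spin": -31.8,"fingers": -0.7},{"x": 0,"y": 0,"z": 0,"spin": -42.4,"fingers": -0.7},{"x": 0,"y": 0,"z": 0,"spin": -53,"fingers": -0.7},{"x": 0,"y": 0,"z": 0,"spin": -63.6,"fingers": -0.7},{"x": 0,"y": 0,"z": 0,"spin": -74.2,"fingers": -0.7},{"x": 0,"y": 0,"z": 0,"spin": -84.8,"fingers": -0.7}]'

```text
clock: 13.35
eef_pos: [0.391, 0.284, 0.3659]
tool_rot: [1.0, -0.01, -0.007, -0.019]
ft_force: [0.2, -0.3, 0.3]
grip_width: 0.0723
grasp_force: 0.0
```

>>> jog_arm --motion '[{"x": 0,"y": 0,"z": 0,"spin": -10.6,"fingers": -0.7},{"x": 0,"y": 0,"z": 0,"spin": -21.2,"fingers": -0.7},{"x": 0,"y": 0,"z": 0,"spin": -31.8,"fingers": -0.7}]'

```text
clock: 13.72
eef_pos: [0.391, 0.284, 0.3659]
tool_rot: [0.964, 0.265, -0.002, -0.02]
ft_force: [0.6, -0.2, -0.0]
grip_width: 0.0729
grasp_force: 0.0
```

```bash
python3 -c "
from h import *
p=readout.get_obs()['eef_pos'];print(readout.get_obs()['joint_pos'].round(3))
rel([p[0]+.05,p[1]-.1,p[2]],9)"
```

```text
[ 0.604  0.184  0.279  1.656  0.039 -3.073]
t13.72 pos [0.391  0.284  0.3659] psi30.7 tilt2.30 j [ 0.6   0.18  0.28  1.66  0.04 -3.07]
shift [ -8.  111.4  -4.5] spin 21.7
```

>>> jog_arm --motion '[{"x": 0,"y": 30,"z": 0,"spin": 0,"fingers": -0.7},{"x": 0,"y": 60,"z": 0,"spin": 0,"fingers": -0.7},{"x": 0,"y": 85,"z": 0,"spin": 0,"fingers": -0.7}]'

```text
clock: 14.1
eef_pos: [0.4222, 0.2335, 0.3636]
tool_rot: [0.97, 0.243, 0.002, -0.01]
ft_force: [0.1, 0.5, -0.1]
grip_width: 0.0721
grasp_force: 0.0
```

```bash
python3 -c "
from h import *
print(readout.get_obs()['joint_pos'].round(3))
rel([.552,.166,.30],9)"
```

```text
[ 0.493  0.183  0.272  1.651  0.019 -3.14 ]
t14.10 pos [0.4222 0.2335 0.3636] psi28.2 tilt1.17 j [ 0.49  0.18  0.27  1.65  0.02 -3.14]
shift [ 82.1 122.   62. ] spin 19.2
```

Working; half the tilt is gone, so I push on as far again.

>>> jog_arm --motion '[{"x": 0,"y": 30,"z": 0,"spin": 0,"fingers": -0.7},{"x": 0,"y": 55,"z": 0,"spin": 0,"fingers": -0.7}]'

```text
clock: 14.35
eef_pos: [0.4357, 0.2114, 0.3636]
tool_rot: [0.974, 0.225, 0.005, 0.001]
ft_force: [-0.5, 0.6, -0.7]
grip_width: 0.0726
grasp_force: 0.0
```

```bash
python3 -c "
from h import *
print(readout.get_obs()['joint_pos'].round(3))
rel([.552,.166,.30],9)"
```

```text
[ 0.455  0.186  0.276  1.651 -0.004 -3.14 ]
t14.35 pos [0.4357 0.2114 0.3636] psi26.0 tilt0.61 j [ 0.45  0.19  0.28  1.65 -0.   -3.14]
shift [84.  91.5 64.8] spin 17.0
```

>>> jog_arm --motion '[{"x": 0,"y": 0,"z": 0,"spin": 10.6,"fingers": -0.7},{"x": 0,"y": 0,"z": 0,"spin": 21.2,"fingers": -0.7},{"x": 0,"y": 0,"z": 0,"spin": 31.8,"fingers": -0.7},{"x": 0,"y": 0,"z": 0,"spin": 42.4,"fingers": -0.7},{"x": 0,"y": 0,"z": 0,"spin": 53,"fingers": -0.7},{"x": 0,"y": 0,"z": 0,"spin": 63.6,"fingers": -0.7},{"x": 0,"y": 0,"z": 0,"spin": 74.2,"fingers": -0.7},{"x": 0,"y": 0,"z": 0,"spin": 84.8,"fingers": -0.7}]'

```text
clock: 15.35
eef_pos: [0.4356, 0.2119, 0.3638]
tool_rot: [0.87, -0.493, 0.005, -0.003]
ft_force: [0.1, 0.2, -0.1]
grip_width: 0.073
grasp_force: 0.0
```

>>> jog_arm --motion '[{"x": 0,"y": 0,"z": 0,"spin": 10.6,"fingers": -0.7},{"x": 0,"y": 0,"z": 0,"spin": 21.2,"fingers": -0.7},{"x": 0,"y": 0,"z": 0,"spin": 31.8,"fingers": -0.7},{"x": 0,"y": 0,"z": 0,"spin": 42.4,"fingers": -0.7},{"x": 0,"y": 0,"z": 0,"spin": 53,"fingers": -0.7},{"x": 0,"y": 0,"z": 0,"spin": 63.6,"fingers": -0.7},{"x": 0,"y": 0,"z": 0,"spin": 74.2,"fingers": -0.7},{"x": 0,"y": 0,"z": 0,"spin": 84.8,"fingers": -0.7}]'

```text
clock: 16.35
eef_pos: [0.4356, 0.2119, 0.3638]
tool_rot: [-0.31, 0.951, -0.001, 0.005]
ft_force: [-0.9, 0.0, -0.0]
grip_width: 0.0728
grasp_force: 0.0
```

```bash
python3 -c "
from h import *
rel([.5535,.166,.26],187.5)"
```

```text
t16.35 pos [0.4356 0.2119 0.3638] psi-143.9 tilt0.62 j [ 0.46  0.19  0.28  1.65 -0.   -0.17]
shift [ -67.3 -105.9  105. ] spin 28.6
```

>>> jog_arm --motion '[{"x": -20,"y": -35,"z": 0,"spin": 10,"fingers": -0.7},{"x": -42,"y": -70,"z": 0,"spin": 20,"fingers": -0.7},{"x": -67,"y": -106,"z": 20,"spin": 28.6,"fingers": -0.7},{"x": -67,"y": -106,"z": 60,"spin": 28.6,"fingers": -0.7},{"x": -67,"y": -106,"z": 105,"spin": 28.6,"fingers": -0.7},{"x": -67,"y": -106,"z": 105,"spin": 28.6,"fingers": -0.7}]'

```text
clock: 17.1
eef_pos: [0.5507, 0.1655, 0.2555]
tool_rot: [-0.068, 0.998, -0.001, 0.0]
ft_force: [0.1, 0.5, -0.0]
grip_width: 0.0729
grasp_force: 0.0
```

```bash
python3 -c "
from h import *
rel([.553,.166,.157],187.5)
t=camera('top');s=camera('scene')
print(proj(s,[.553,.166,.169])-[290,110])
save(s,'s5.png',(290,110,140,110),5)"
```

```text
t17.10 pos [0.5507 0.1655 0.2555] psi-172.2 tilt0.13 j [ 0.29  0.39  0.27  1.45 -0.    0.16]
shift [-2.3  0.4 98.5] spin 0.3
[[67.1915362  82.90746378]]
```

View pics/s5.png

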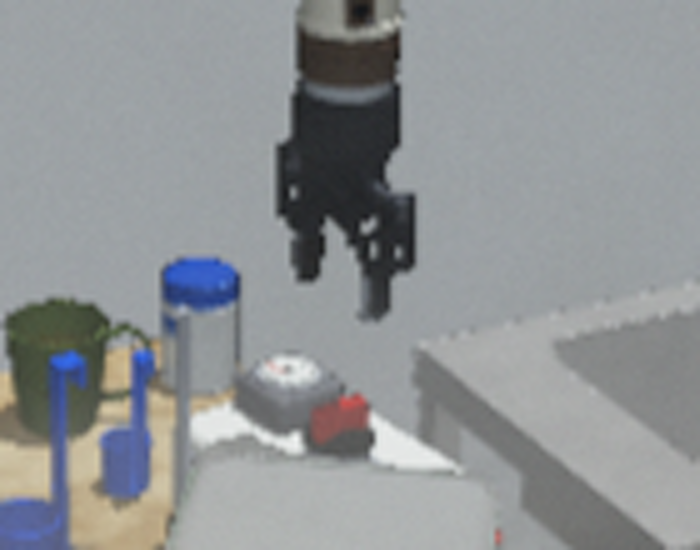

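The wing is at (340,420), against (336,415) predicted, and centred under the fingers. I go down and close on it.

>>> jog_arm --motion '[{"x": -2,"y": 0,"z": 40,"spin": 0,"fingers": -0.7},{"x": -2,"y": 0,"z": 75,"spin": 0,"fingers": -0.7},{"x": -2,"y": 0,"z": 93,"spin": 0,"fingers": -0.7},{"x": -2,"y": 0,"z": 93,"spin": 0,"fingers": 0},{"x": -2,"y": 0,"z": 93,"spin": 0,"fingers": 0.5},{"x": -2,"y": 0,"z": 93,"spin": 0,"fingers": 1},{"x": -2,"y": 0,"z": 93,"spin": 0,"fingers": 1},{"x": -2,"y": 0,"z": 93,"spin": 0,"fingers": 1}]'

```text
clock: 18.2
eef_pos: [0.5577, 0.1671, 0.1691]
tool_rot: [-0.068, 0.998, 0.0, 0.007]
ft_force: [-0.2, -0.5, 5.6]
grip_width: 0.012
grasp_force: 60.7
```

>>> jog_arm --motion '[{"x": 0,"y": 0,"z": 0,"spin": 0,"fingers": 1},{"x": 0,"y": 0,"z": 0,"spin": 0,"fingers": 1}]'

```text
clock: 18.45
eef_pos: [0.5577, 0.1672, 0.1691]
tool_rot: [-0.068, 0.998, 0.0, 0.007]
ft_force: [-1.2, -1.0, 6.1]
grip_width: 0.0124
grasp_force: 60.7
```

```bash
python3 -c "
from h import *
rel([.553,.166,.161],187.5);print(readout.get_obs()['ft_torque'])"
```

```text
t18.45 pos [0.5577 0.1672 0.1691] psi-172.2 tilt0.85 j [ 0.29  0.42  0.1   1.23 -0.    0.16]
shift [ 4.9 -0.5  8. ] spin 0.3
[-0.13024557  0.00750637 -0.0326459 ]
```

Gripped, but the TCP is about 4 mm off the cap's axis along the wing. I open a little and re-centre before turning.

>>> jog_arm --motion '[{"x": 0,"y": 0,"z": 0,"spin": 0,"fingers": 0.2},{"x": 2,"y": 0,"z": -3,"spin": 0,"fingers": 0.2},{"x": 4,"y": 0,"z": -3,"spin": 0,"fingers": 0.2},{"x": 4,"y": 0,"z": -3,"spin": 0,"fingers": 0.2}]'

```text
clock: 18.95
eef_pos: [0.552, 0.1664, 0.1697]
tool_rot: [-0.068, 0.998, 0.0, 0.005]
ft_force: [-0.2, 0.2, 0.4]
grip_width: 0.0342
grasp_force: 0.0
```

```bash
python3 -c "
from h import *
rel([.5535,.166,.165],187.5);print(readout.get_obs()['ft_torque'])
c=camera('scene');save(c,'s6.png',(310,140,90,80),6)"
```

```text
t18.95 pos [0.552  0.1664 0.1697] psi-172.2 tilt0.57 j [ 0.29  0.42  0.09  1.24 -0.    0.16]
shift [-1.4 -0.6  4.7] spin 0.3
[0.05127297 0.02060984 0.02908707]
```

View pics/s6.png

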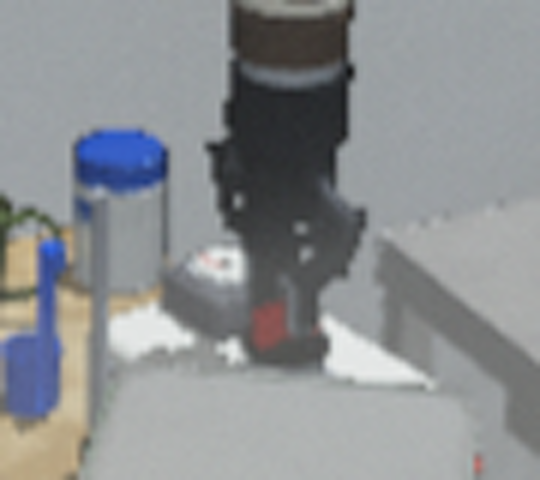

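The fingers straddle the wing, with the pad at (300,310) and the wing at (268,325).

>>> jog_arm --motion '[{"x": -1,"y": -0.5,"z": 1.5,"spin": 0,"fingers": 0.4},{"x": -1,"y": -0.5,"z": 1.5,"spin": 0,"fingers": 1},{"x": -1,"y": -0.5,"z": 1.5,"spin": 0,"fingers": 1},{"x": -1,"y": -0.5,"z": 1.5,"spin": 0,"fingers": 1},{"x": -1,"y": -0.5,"z": 1.5,"spin": 0,"fingers": 1}]'

```text
clock: 19.62
eef_pos: [0.5534, 0.166, 0.1683]
tool_rot: [-0.068, 0.998, 0.0, 0.005]
ft_force: [0.2, -0.6, -0.7]
grip_width: 0.0123
grasp_force: 62.1
```

```bash
python3 -c "
from h import *
rel([.5535,.166,.165],187.5);print(readout.get_obs()['ft_torque'])"
```

```text
t19.62 pos [0.5534 0.166  0.1683] psi-172.2 tilt0.60 j [ 0.29  0.42  0.09  1.23 -0.    0.16]
shift [-0.  -0.   3.3] spin 0.3
[-0.03380428 -0.04880419 -0.01193859]
```

>>> jog_arm --motion '[{"x": 0,"y": 0,"z": 0,"spin": -4,"fingers": 1},{"x": 0,"y": 0,"z": 0,"spin": -8,"fingers": 1},{"x": 0,"y": 0,"z": 0,"spin": -12,"fingers": 1},{"x": 0,"y": 0,"z": 0,"spin": -16,"fingers": 1},{"x": 0,"y": 0,"z": 0,"spin": -20,"fingers": 1},{"x": 0,"y": 0,"z": 0,"spin": -20,"fingers": 1}]'

```text
clock: 20.38
eef_pos: [0.5541, 0.165, 0.1685]
tool_rot: [-0.238, 0.971, -0.002, 0.006]
ft_force: [2.1, -3.3, -1.0]
grip_width: 0.012
grasp_force: 66.6
```

```bash
python3 -c "
from h import *
rel([.5535,.166,.165],187.5);o=readout.get_obs();print(o['ft_torque'],o['ft_force'],o['tau'])"
```

```text
t20.38 pos [0.5541 0.165  0.1685] psi-152.4 tilt0.68 j [ 0.29  0.42  0.09  1.23 -0.   -0.19]
shift [0.1 1.2 3.4] spin 20.1
[-0.63492708 -0.44538369 -1.25557369] [ 2.14195569 -3.33809997 -1.0375388 ] [  3.17482933 -45.36194086  24.26448941   0.45089364   1.01143699
  -1.37337361]
```

The torque is -1.26 N·m against under 0.1 for free turning, so this way stops dead and the thread is left-handed. I turn the other way, rising with it.

>>> jog_arm --motion '[{"x": 0,"y": 0,"z": 0,"spin": 8,"fingers": 1},{"x": 0,"y": 0,"z": 0,"spin": 16,"fingers": 1},{"x": 0,"y": 0,"z": 0,"spin": 23,"fingers": 1},{"x": 0,"y": 0,"z": -0.5,"spin": 30,"fingers": 1},{"x": 0,"y": 0,"z": -0.9,"spin": 37,"fingers": 1},{"x": 0,"y": 0,"z": -1.4,"spin": 44,"fingers": 1},{"x": 0,"y": 0,"z": -1.8,"spin": 51,"fingers": 1},{"x": 0,"y": 0,"z": -1.8,"spin": 51,"fingers": 1}]'

```text
clock: 21.38
eef_pos: [0.553, 0.1664, 0.17]
tool_rot: [0.2, 0.98, 0.002, 0.005]
ft_force: [-0.2, -0.3, -1.8]
grip_width: 0.0122
grasp_force: 61.9
```

```bash
python3 -c "
from h import *
rel([.5535,.166,.165],187.5);o=readout.get_obs();print(o['ft_torque'],o['ft_force'])"
```

```text
t21.38 pos [0.553  0.1664 0.17  ] psi157.0 tilt0.56 j [ 0.29  0.42  0.09  1.24 -0.    0.7 ]
shift [-0.6 -0.2  5. ] spin -30.5
[-0.00176516 -0.01878907 -0.03220914] [-0.20439608 -0.30511191 -1.80260355]
```

>>> jog_arm --motion '[{"x": 0,"y": 0,"z": -0.5,"spin": 8,"fingers": 1},{"x": 0,"y": 0,"z": -1,"spin": 16,"fingers": 1},{"x": 0,"y": 0,"z": -1.5,"spin": 24,"fingers": 1},{"x": 0,"y": 0,"z": -2,"spin": 32,"fingers": 1},{"x": 0,"y": 0,"z": -2.5,"spin": 40,"fingers": 1},{"x": 0,"y": 0,"z": -3,"spin": 48,"fingers": 1},{"x": 0,"y": 0,"z": -3.3,"spin": 56,"fingers": 1},{"x": 0,"y": 0,"z": -3.3,"spin": 64,"fingers": 1}]'

```text
clock: 22.38
eef_pos: [0.5535, 0.1662, 0.1735]
tool_rot: [0.69, 0.724, 0.004, 0.004]
ft_force: [-0.5, 0.3, -1.0]
grip_width: 0.0124
grasp_force: 61.9
```

>>> jog_arm --motion '[{"x": 0,"y": 0,"z": 0,"spin": 5,"fingers": 1},{"x": 0,"y": 0,"z": 0,"spin": 10,"fingers": 1},{"x": 0,"y": 0,"z": 0,"spin": 15,"fingers": 1},{"x": 0,"y": 0,"z": 0,"spin": 15,"fingers": 1}]'

```text
clock: 22.88
eef_pos: [0.5538, 0.1663, 0.1736]
tool_rot: [0.777, 0.629, 0.005, 0.003]
ft_force: [1.6, -0.2, -1.0]
grip_width: 0.0124
grasp_force: 61.9
```

```bash
python3 -c "
from h import *
rel([.5535,.166,.165],187.5);o=readout.get_obs();print(o['ft_torque'],o['ft_force'])"
```

```text
t22.88 pos [0.5538 0.1663 0.1736] psi78.0 tilt0.66 j [ 0.29  0.42  0.1   1.24 -0.    2.07]
shift [-0.3 -0.3  8.6] spin -109.5
[-0.01836551 -0.37173862  0.02992799] [ 1.60151203 -0.1550936  -1.01452137]
```

>>> jog_arm --motion '[{"x": 0,"y": 0,"z": -2,"spin": 0,"fingers": 1},{"x": 0,"y": 0,"z": -5,"spin": 0,"fingers": 1},{"x": 0,"y": 0,"z": -8,"spin": 0,"fingers": 1},{"x": 0,"y": 0,"z": -8,"spin": 0,"fingers": 1}]'

```text
clock: 23.38
eef_pos: [0.5535, 0.1662, 0.1821]
tool_rot: [0.778, 0.628, 0.005, 0.003]
ft_force: [2.0, 0.8, -0.1]
grip_width: 0.0124
grasp_force: 62.0
```

No pull is felt, so it is free; I lift to about 10 cm above the rim.

>>> jog_arm --motion '[{"x": 0,"y": 0,"z": -8,"spin": 0,"fingers": 1},{"x": 0,"y": 0,"z": -18,"spin": 0,"fingers": 1},{"x": 0,"y": 0,"z": -33,"spin": 0,"fingers": 1},{"x": 0,"y": 0,"z": -53,"spin": 0,"fingers": 1},{"x": 0,"y": 0,"z": -73,"spin": 0,"fingers": 1},{"x": 0,"y": 0,"z": -86,"spin": 0,"fingers": 1},{"x": 0,"y": 0,"z": -86,"spin": 0,"fingers": 1},{"x": 0,"y": 0,"z": -86,"spin": 0,"fingers": 1}]'

```text
clock: 24.38
eef_pos: [0.552, 0.1658, 0.2668]
tool_rot: [0.778, 0.628, 0.004, 0.003]
ft_force: [0.0, 0.4, -1.0]
grip_width: 0.0121
grasp_force: 61.9
```

```bash
python3 -c "
from h import *
rel([.5535,.166,.268],78)
c=camera('scene');save(c,'s7.png',(260,120,160,130),5)"
```

```text
t24.38 pos [0.552  0.1658 0.2668] psi77.8 tilt0.53 j [ 0.29  0.38  0.29  1.47 -0.    2.08]
shift [ 0.5  1.4 -1.2] spin -0.2
```

View pics/s7.png

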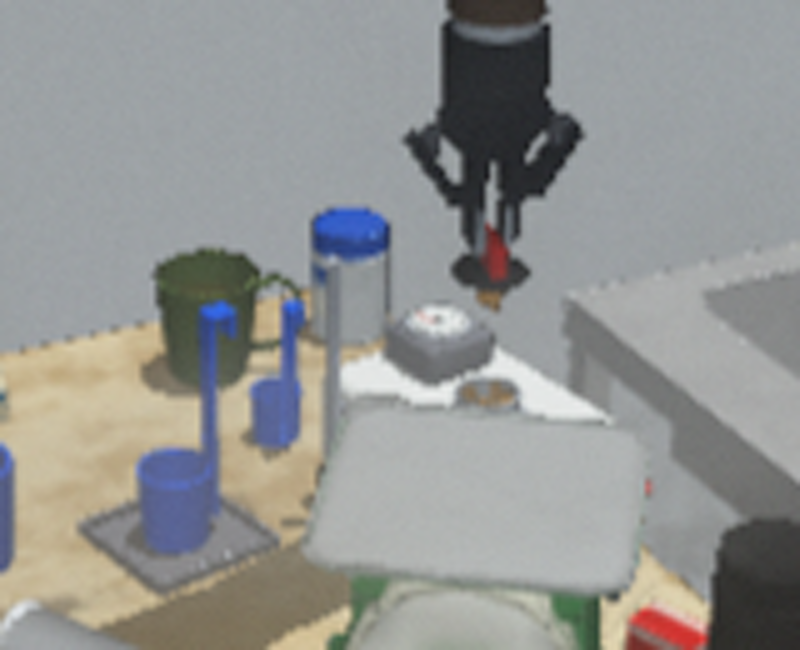

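The cap hangs level in the gripper at (490,270), above the open neck at (487,395). The dipper stands in the tray at (178,500). I hand the job in.

```bash
python3 -c "
from workcell import bot
print(bot.job_done())"
```

```text
the job is handed in; nothing more can be done
None
```

The job is handed in (no verdict came back): the dipper stands released in the drip tray, and the cap, which had a left-hand thread, is held level about 10 cm above the filler neck.

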